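# Shut and lock the cable box cover with its quarter-turn stud

### The job

Slide the pale blue perforated cover of the cable box fully shut by its red-winged stud, then push the stud in and turn it a quarter turn clockwise (seen from above) so that it stays locked down when you let go. Press only as far as you feel the soft stop and do not ram the stud against it; leave the jar, the mouse and the pen cup where they are.

Things in the scene. Friction and masses are not known exactly. Their poses are not given: they have to be found in the camera images.
- case: Cable box housing, pale blue plastic, 280 x 150 x 60 mm (its x, y, z), fixed to the desk. Origin: centre of its underside; z up. Its x axis is the direction in which the cover slides shut (roughly away from the robot). Side walls and the far (+x) end wall rise to 60 mm; the cover's top face lies at 56 mm.
- cover (a joint): How far the perforated cover (185 x 131 x 6 mm) stands open, m. 0 = shut against its firm end stop; opens to the case's -x, up to 0.08; about 1 N friction. The stud rides on it: its axis is at case x = -30 mm minus this reading, case y = 0. Only with the cover shut (within 1.5 mm) can the stud's cross pin pass the slot beneath.
- stud_in (a joint): How far the stud is pushed down, m; 0 = sprung up. Spring: 2 N plus 0.15 N per mm. The depth where its cross pin clears the lock plate is hidden, 9 to 22 mm, different each time; 0.6 mm deeper a rubber stop (14 N/mm) is felt, which must not take over 14 N: press to 9-12 N in all. Locked and released it rises about 2 mm and stays 7-21 mm down; else it springs back to 0.
- stud_turn (a joint): Turn of the stud, rad, growing clockwise from above. 0 = open, wing along the case's y axis; 1.57 = locked, wing along the case's x. Stops at 0 and 1.6. It may start up to 0.3 off open; the pin enters the slot only within about 0.1 of 0. It turns easily (0.02 N m) with the pin above the slot or below the plate, not while in the slot.
- stud_grip (a point): Centre of the stud's red wing, 12 mm thick (point x), 44 mm long (point y), 28 mm tall (point z, up), on a 14 mm steel stem. It lies on the stud's turning axis, 106 mm above the desk while sprung up; wing top 14 mm above it, underside 14 mm below it.
- jar_mid (a point): Loose glass jar with a metal latch lid, 76 mm diameter, 95 mm tall; the point is on its axis 45 mm up. Leave alone.
- mouse_mid (a point): Loose black computer mouse, 105 x 60 x 34 mm; the point is at its centre. Leave alone.
- pen_cup_mid (a point): Loose red plastic pen cup, 72 mm diameter, 95 mm tall; the point is on its axis 47 mm up. Leave alone.

How it is judged (in metres and radians):
On the way:
1. the cover is slid fully shut (value of joint cover below 0.002 m), for 0.1 s.
At the end, for the whole second after the job is handed in: The cover is within 3 mm of fully shut, the stud is turned to within 12 degrees of the locked position and, released, stays at least 6 mm down (value of joint cover below 0.003 m and value of joint stud_turn above 1.36 rad and value of joint stud_in above 0.006 m and velocity of joint stud_in below 0.01 m/s); the robot touches nothing.
It fails at once if the stud is rammed: more than 14 N on the rubber stop beneath it (contact force between pin and pad_top above 14 N).
It fails at once if the jar, the mouse or the pen cup is moved more than 15 mm (distance of any of jar_mid, mouse_mid, pen_cup_mid from where it was at the start of the episode above 0.015 m).
It also fails if it takes over 38 s, if anything falls off the work surface, if the arm or the gripper's body presses on something with over 40 N, if the wrist force passes 120 N, or if a joint passes its speed limit or range.

### The arm

A 6-joint arm with a two-finger parallel gripper is mounted at the origin on the work surface. World frame = base frame: x ahead of the robot, y to its left, z up, the work surface at z = 0. Lengths are in mm, angles in rad, forces in N, time in s.
With the tool pointing down it reaches from about 350 to 775 mm from the base axis. Payload 7.3 kg.
Tool frame: the origin (TCP) lies on the mounting face of the last link; the fingertips stand 178 mm ahead of it and the grasp point (between the pads) lies 159 mm ahead of it (bot.grip_point_offset is the distance from the TCP to the grasp point, in mm); x points along the fingers, y is the direction in which the jaws open and shut, and the axes are right-handed (so a half turn about x gives the same grasp; the last joint's range is limited). The gripper opens to 92 mm and grips with 3 to 60 N. Pads are 19 mm wide; open, the fingers measure 130 mm over their backs; the gripper's body (75 mm by 190 mm) begins 47 mm behind the grasp point.
Start: joints at [1.011, 0.342, 1.524, -0, 1.275, -0.146], TCP at [211.077, 480.702, 404.741] pointing down, gripper open.
Joint ranges: [-2.53, 2.53], [-0.77, 2.02], [0.04, 2.7], [-1, 4.14], [0.28, 2.66], [-3.11, 3.11]. Speed limits (rad/s): [2.57, 2.57, 3.14, 3.14, 3.14, 3.14].

### API

Orientations are given as [roll, pitch, yaw] about the fixed x, y, z axes, in that order (R = Rz(yaw) Ry(pitch) Rx(roll)).
In Python, from plant import bot gives the robot as it stands.
- The arm moves only by the tool arm_command, never from a script. Its argument "moves" is a list of rows, each a list of 5 numbers: the shift along the tool's x, y, z in cm, then the turn about the tool's x in degrees, then the opening, from 0 (shut) to 1 (fully open). A call has 1 to 10 rows; each row is the pose to reach, as a shift and turn from the pose measured when the call began, along the tool's axes at that moment; what a row does not reach only later rows make up. A row lasts 1/10 s, in which the tool goes at most 50 mm and 8.59 degrees, less where a joint would pass 70% of its speed; a pose out of reach is approached as far as the arm can. A call with a gripper value outside its range is refused whole. The fingers move at their own pace and stop on an object; the grip force is fixed at half the most. Time passes only in rows, so rows that repeat a pose let the fingers close. It gives the time, the measured TCP pose, the force and the opening at its end, in the units of the state.
- bot.get_obs(): the state, without advancing time (a new reading comes with each control period).
- bot.capture(name): name is "scene" or "top"; returns a dict with "frame" (400x640x3 uint8, blue, green, red), "K" (3x3 intrinsics, pixels), "origin" and "orientation" of the camera in the world. Camera axes: x right, y down, z forward; pixel columns grow to the right and rows downward; lengths in mm; the calibration is good to about 2 mm. A picture is of the moment at which its call begins. There is no depth.
- bot.close_job(): hands the job in, once; it reports no verdict.
The state is a dict: "time": time; "joint_positions": joint angles; "dq": joint speeds; "tau": joint torques, N m; "tool_pos": TCP position; "tcp_rot": TCP orientation; "contact_force": force on the tool from outside, world axes, zero at the start; "moment": the same for the moment, N m; "grip_width": finger opening in mm.
Only numpy, scipy, OpenCV 4.12 (cv2) and the standard library are available. Lean on these libraries where they do the work, as an engineer would, in place of code of your own. Each camera call takes 0.05 s, during which the arm holds its last target.

## Working session

There is one attempt and no reset: what is moved stays moved. The work goes in short steps, Python scripts to look and compute and a tool call to move; the robot and the scene stay as the last step left them, time stands still between calls to the robot, and variables do not carry over. Pictures are saved under pics/ and viewed, and the job is handed in when it is done.

Besides the shell and the picture viewer there is one more tool, called after "Request:" by a JSON object that holds its "op" and its "data", one argument or row to a line. arm_command: Moves the arm, as the interface text tells. Its arguments: {"type":"object","properties":{"moves":{"type":"array"}},"required":["moves"]}

```bash
ls; mkdir -p pics
python3 - <<'E'
from plant import bot
import cv2
o=bot.get_obs();print(o)
for n in("scene","top"):
    c=bot.capture(n);cv2.imwrite(f"pics/{n}0.png",c["frame"]);print(n,c["K"],c["origin"],c["orientation"])
E
```

```text
pics
{'time': 0.0, 'joint_positions': array([ 1.01101046e+00,  3.42707366e-01,  1.52502995e+00, -4.36619330e-05,
        1.27540407e+00, -1.45970366e-01]), 'dq': array([-3.17772742e-04, -4.32081143e-05, -1.16598716e-03, -9.22546338e-04,
        8.16975874e-04,  1.55833953e-04]), 'tau': array([ 6.95552262e-04, -4.31241846e+01, -2.44218099e+01,  7.20028114e-02,
        5.58709516e-02, -1.23802511e-04]), 'tool_pos': array([210.9992663 , 480.57639062, 404.04821386]), 'tcp_rot': array([-1.68981495,  1.56924703, -2.10361771]), 'contact_force': array([ 0.22272887,  0.54934003, -0.58466114]), 'moment': array([ 0.02447697, -0.04915184, -0.00825026]), 'grip_width': 92.01077555552787}
scene [[375.54998423   0.         323.24317867]
 [  0.         375.54998423 201.62617499]
 [  0.           0.           1.        ]] [936.03975739 548.87149366 520.83966594] [-2.1704234   0.01257699  2.55634744]
top [[498.3233931    0.         314.67940839]
 [  0.         498.3233931  200.69382976]
 [  0.           0.           1.        ]] [432.45409949  45.83558377 980.34329629] [-2.93298345 -0.00323856 -1.45279762]
```

View pics/scene0.png

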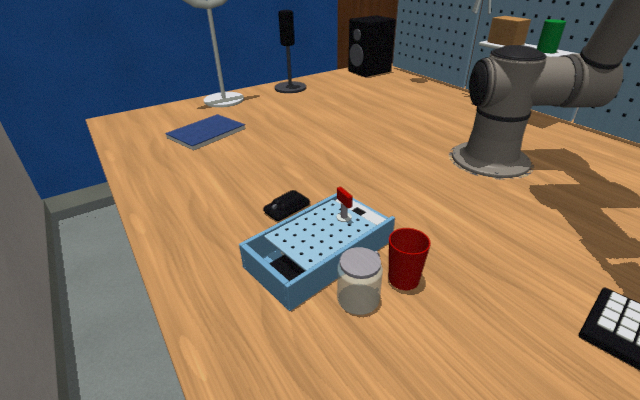

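View pics/top0.png

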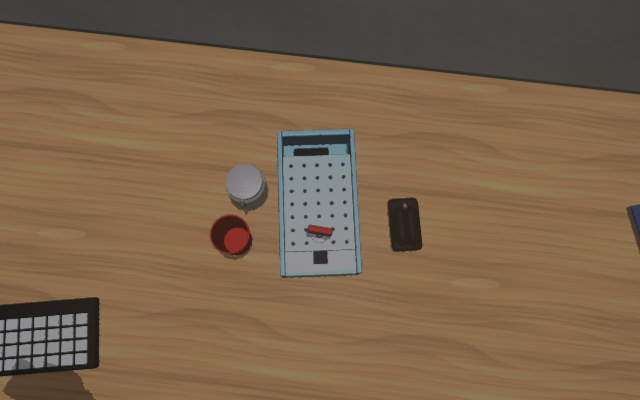

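The scene view shows the wing at about (345,197) and the top view at (320,230). The case is centred at about (318,203) in the top view, with the cover open. The jar (244,183) and cup (231,235) are on its left and the mouse (405,224) is on its right. Next I'll measure.

```bash
cat > h.py <<'E'
import numpy as np,cv2
from scipy.spatial.transform import Rotation as R
def ray(c,uv):
    K=np.array(c["K"]);Rm=R.from_euler('xyz',c["orientation"]).as_matrix()
    return np.array(c["origin"]),Rm@np.linalg.solve(K,[uv[0],uv[1],1])
def atz(c,uv,z):
    o,d=ray(c,uv);return o+d*(z-o[2])/d[2]
def tri(c1,u1,c2,u2):
    o1,d1=ray(c1,u1);o2,d2=ray(c2,u2)
    s=np.linalg.lstsq(np.c_[d1,-d2],o2-o1,rcond=None)[0]
    a=o1+s[0]*d1;b=o2+s[1]*d2
    return (a+b)/2,np.linalg.norm(a-b)
def proj(c,p):
    Rm=R.from_euler('xyz',c["orientation"]).as_matrix()
    q=np.array(c["K"])@(Rm.T@(np.array(p)-c["origin"]));return q[:2]/q[2]
E
python3 - <<'E'
from plant import bot
from h import *
s=bot.capture("scene");t=bot.capture("top")
for c,n,roi in((s,"s",(320,170,370,225)),(t,"t",(290,215,350,250))):
    f=c["frame"].astype(int);x0,y0,x1,y1=roi
    m=((f[...,2]>90)&(f[...,1]<70)&(f[...,0]<70)).astype(np.uint8)
    mm=np.zeros_like(m);mm[y0:y1,x0:x1]=m[y0:y1,x0:x1]
    pts=np.argwhere(mm)[:,::-1];print(n,len(pts),pts.mean(0),cv2.minAreaRect(pts.astype(np.float32)))
    c["uv"]=pts.mean(0)
print("wing",tri(s,s["uv"],t,t["uv"]))
cv2.imwrite("pics/t1.png",cv2.resize(t["frame"][115:290,265:375],None,fx=5,fy=5,interpolation=cv2.INTER_CUBIC)[:,:][:600] if 0 else cv2.resize(t["frame"][120:285,200:430],None,fx=3.4,fy=3.4,interpolation=cv2.INTER_CUBIC))
cv2.imwrite("pics/s1.png",cv2.resize(s["frame"][170:320,230:440],None,fx=3.8,fy=3.8,interpolation=cv2.INTER_CUBIC))
E
```

```text
s 103 [345.22330097 194.81553398] ((344.21539306640625, 196.72308349609375), (22.10186004638672, 11.577165603637695), 37.87498474121094)
t 138 [319.49275362 229.24637681] ((319.52703857421875, 229.33782958984375), (23.837854385375977, 5.753964424133301), 9.462322235107422)
wing (array([563.39243946,  51.73346723, 113.0888889 ]), np.float64(4.622117629960469))
```

View pics/t1.png

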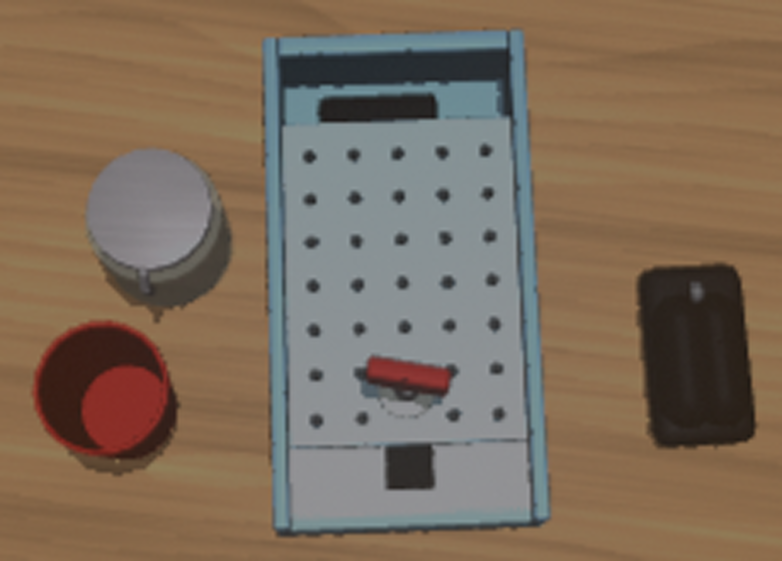

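View pics/s1.png

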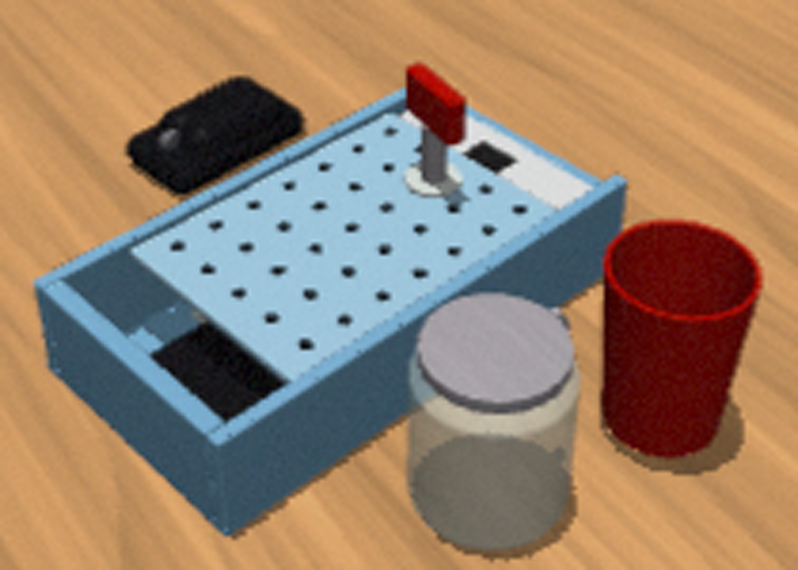

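Run:
```python
from plant import bot
from h import *
from scipy.optimize import minimize,least_squares
s=bot.capture("scene");t=bot.capture("top")
f=lambda x,y:(200+x/3.4-.35,120+y/3.4-.35)
g=lambda x,y:(230+x/3.8-.37,170+y/3.8-.37)
T={'fl':f(264,39),'fr':f(523,31),'nl':f(275,533),'nr':f(549,522)}
S={'fl':g(220,443),'fr':g(38,287),'nl':g(625,180)}
sg={'fl':(140,75),'fr':(140,-75),'nl':(-140,75),'nr':(-140,-75)}
for k in T: print(k,atz(t,T[k],60).round(1), (tri(s,S[k],t,T[k])[0].round(1),tri(s,S[k],t,T[k])[1].round(1)) if k in S else '', atz(s,S[k],60).round(1) if k in S else '')
def res(p,which,z=60):
    c,sn=np.cos(p[2]),np.sin(p[2]);r=[]
    for cam,D in which:
        for k in D:
            a,b=sg[k];r+=list(proj(cam,[p[0]+c*a-sn*b,p[1]+sn*a+c*b,z])-D[k])
    return r
for w in([(t,T)],[(s,S)],[(t,T),(s,S)]):
    q=least_squares(res,[600,50,0],args=(w,),x_scale=[10,10,.1]);print("case",q.x.round(4),np.abs(q.fun).max().round(2))
P=q.x
ms=[]
for c,roi in((s,(325,175,370,215)),(t,(297,218,345,242))):
    F=c["frame"].astype(float);x0,y0,x1,y1=roi
    m=(F[...,2]>1.8*F[...,1])&(F[...,2]>1.8*F[...,0])&(F[...,2]>60)
    mm=np.zeros(m.shape,np.uint8);mm[y0:y1,x0:x1]=m[y0:y1,x0:x1];ms.append(mm);print(mm.sum())
def rend(c,p):
    cc,sn=np.cos(p[3]),np.sin(p[3]);pts=[]
    for a in(-6,6):
        for b in(-22,22):
            for h in(-14,14): pts.append(proj(c,[p[0]+cc*a-sn*b,p[1]+sn*a+cc*b,p[2]+h]))
    h=cv2.convexHull(np.float32(pts))[:,0]
    im=np.zeros((400*4,640*4),np.uint8);cv2.fillConvexPoly(im,np.int32(np.round((h+.5)*64)),255,shift=4)
    return cv2.resize(im,(640,400),interpolation=cv2.INTER_AREA)/255.
def cost(p,use=(0,1)):
    p=[p[0]+560,p[1]+50,p[2]+106,p[3]/30]
    return sum(np.abs(rend((s,t)[i],p)-ms[i]).sum() for i in use)
for use in((0,1),):
  for st in(-.0,-6,6):
    q=minimize(cost,[0,0,0,st],args=(use,),method='Nelder-Mead',options=dict(initial_simplex=np.array([[0,0,0,st],[8,0,0,st],[0,8,0,st],[0,0,8,st],[0,0,0,st+5]])))
    print(use,q.x+[560,50,106,0],"yaw",q.x[3]/30,q.fun)
# fix z=106 each cam
for i in(0,1):
    q=minimize(lambda p:cost([p[0],p[1],0,p[2]],(i,)),[0,0,-3],method='Nelder-Mead',options=dict(initial_simplex=[[0,0,-3],[8,0,-3],[0,8,-3],[0,0,3]]))
    print(i,q.x+[560,50,0],q.x[2]/30,q.fun)
```

```text
fl [755.  154.3  60. ] (array([753.6, 154.9,  60.9]), np.float64(2.6)) [752.3 155.1  60. ]
fr [777.4   7.6  60. ] (array([776.8,   8.7,  56.2]), np.float64(4.5)) [776.6  15.1  60. ]
nl [478.3 111.2  60. ] (array([478.5, 111.1,  58.7]), np.float64(0.3)) [479.9 112.3  60. ]
nr [501.6 -34.6  60. ]  
case [6.281303e+02 5.961420e+01 1.538000e-01] 0.69
case [6.269803e+02 6.060330e+01 1.664000e-01] 1.56
case [6.274714e+02 6.015190e+01 1.588000e-01] 1.95
219
140
(0, 1) [564.82582931  51.43133645 108.50523991  -4.54706915] yaw -0.15156897170789688 149.87843137254902
(0, 1) [562.90437084  49.77177942 109.28461985  -6.15855482] yaw -0.2052851606881995 156.75686274509803
(0, 1) [564.11469675  50.84183051 109.60651155  -4.90565021] yaw -0.16352167363015854 147.1529411764706
0 [561.76420931  48.30453711  -5.91670672] -0.19722355748930853 41.75686274509804
1 [565.07172461  49.3638147   -3.43435848] -0.11447861606212058 95.13725490196077
```

```bash
cat >> h.py <<'E'
def toolshift(o,target,yaws):
    Rm=R.from_euler('xyz',o["tcp_rot"]).as_matrix();ty=np.degrees(np.arctan2(Rm[1,1],Rm[0,1]))
    print("t",o["time"],"pos",o["tool_pos"].round(2),"tooly yaw deg",ty.round(2),"xaxis",Rm[:,0].round(4),"F",o["contact_force"].round(2),"M",o["moment"].round(3),"w",o["grip_width"].round(1),"q6",o["joint_positions"][[0,5]].round(3))
    print("shift cm",(Rm.T@(np.array(target)-o["tool_pos"])/10).round(3))
    for y in yaws: print("turn for",y,((ty-y+90)%180-90).round(2))
E
python3 - <<'E'
from plant import bot
from h import *
toolshift(bot.get_obs(),[564.5,50,330],[-8.7,9,-81])
E
```

```text
Traceback (most recent call last):
  File "h.py", line 18, in toolshift
    print("t",o["time"],"pos",o["tool_pos"].round(2),"tooly yaw deg",ty.round(2),"xaxis",Rm[:,0].round(4),"F",o["contact_force"].round(2),"M",o["moment"].round(3),"w",o["grip_width"].round(1),"q6",o["joint_positions"][[0,5]].round(3))
                                                                                                                                                                       ^^^^^^^^^^^^^^^^^^^^^
AttributeError: 'float' object has no attribute 'round'
```

```bash
sed -i 's/o\["grip_width"\].round(1)/round(o["grip_width"],1)/' h.py
python3 - <<'E'
from plant import bot
from h import *
toolshift(bot.get_obs(),[564.5,50,330],[-8.7,9,-81])
E
```

```text
t 0.3 pos [211.05 480.67 404.51] tooly yaw deg 66.29 xaxis [-2.e-04 -4.e-04 -1.e+00] F [ 0.02  0.68 -0.13] M [-0.003  0.04  -0.023] w 92.0 q6 [ 1.011 -0.146]
shift cm [  7.459 -25.217  49.679]
turn for -8.7 74.99
turn for 9 57.29
turn for -81 -32.71
```

Request:
{"op": "arm_command", "data": {
  "moves": [
    [0.7,-2.5,5,7.5,0.6],
    [1.5,-5,10,15,0.6],
    [2.2,-7.5,15,22.5,0.6],
    [3,-10,20,30,0.6],
    [3.7,-12.6,24.8,37.5,0.6],
    [4.5,-15.1,29.8,45,0.6],
    [5.2,-17.6,34.8,52.5,0.6],
    [6,-20,39.7,60,0.6],
    [6.7,-22.7,44.7,67.5,0.6],
    [7.5,-25.2,49.7,75,0.6]
  ]
}}

```text
time: 1.3
tool_pos: [526.7, 96.0, 337.9]
tcp_rot: [0.251, 1.571, -1.478]
contact_force: [0.1, 0.1, 0.4]
grip_width: 55.2
```

Request:
{"op": "arm_command", "data": {
  "moves": [
    [0,0,0,0,0.6],
    [0,0,0,0,0.6],
    [0,0,0,0,0.6]
  ]
}}

```text
time: 1.6
tool_pos: [526.1, 96.7, 337.9]
tcp_rot: [-1.548, 1.57, 3.008]
contact_force: [-0.3, -0.2, 0.5]
grip_width: 55.2
```

Run:
```python
from plant import bot
from h import *
toolshift(bot.get_obs(),[564.5,50,325],[-8.7,9,-81])
```

```text
t 1.6 pos [526.06  96.72 337.87] tooly yaw deg -8.94 xaxis [-7.e-04  1.e-04 -1.e+00] F [-0.26 -0.25  0.48] M [-0.105  0.08  -0.059] w 55.2 q6 [0.038 0.194]
shift cm [1.284 4.525 4.017]
turn for -8.7 -0.24
turn for 9 -17.94
turn for -81 72.06
```

Request:
{"op": "arm_command", "data": {
  "moves": [
    [0.7,2.2,2,0,0.6],
    [1.3,4.5,4,0,0.6],
    [1.3,4.5,4,0,0.6],
    [1.3,4.5,4,0,0.6],
    [1.3,4.5,4,0,0.6]
  ]
}}

```text
time: 2.1
tool_pos: [563.5, 51.7, 325.2]
tcp_rot: [-1.888, 1.57, 2.67]
contact_force: [0.1, -0.0, 0.8]
grip_width: 55.1
```

Run:
```python
from plant import bot
from h import *
s=bot.capture("scene");t=bot.capture("top")
toolshift(bot.get_obs(),[564.5,50,268],[-8.7,9,-81])
a=cv2.resize(s["frame"][100:260,280:440],(480,480));b=cv2.resize(t["frame"][160:280,260:380],(300,300))
cv2.imwrite("pics/a2.png",np.hstack([a,np.vstack([b,np.zeros((180,300,3),np.uint8)])]))
```

```text
t 2.2 pos [563.63  51.5  325.3 ] tooly yaw deg -8.83 xaxis [-4.e-04  3.e-04 -1.e+00] F [-0.12  0.16 -0.25] M [-0.082  0.045 -0.003] w 55.6 q6 [-0.044  0.11 ]
shift cm [5.73  0.111 0.136]
turn for -8.7 -0.13
turn for 9 -17.83
turn for -81 72.17
```

View pics/a2.png

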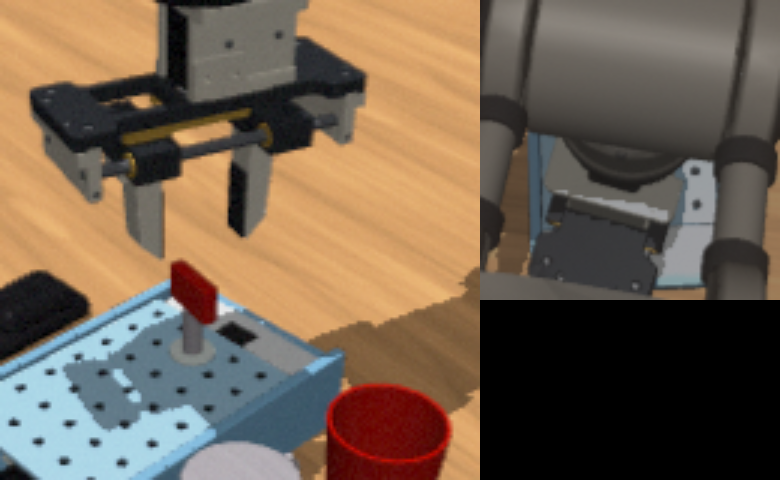

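The wing sits between the open fingers (left panel, wing at about (193,290)). I'll descend and grip.

Request:
{"op": "arm_command", "data": {
  "moves": [
    [1.2,0,0.1,0,0.6],
    [2.4,0.1,0.1,0,0.6],
    [3.6,0.1,0.1,0,0.6],
    [4.8,0.1,0.1,0,0.6],
    [5.5,0.1,0.1,0,0.6],
    [5.7,0.1,0.1,0,0.6],
    [5.7,0.1,0.1,0,0.5],
    [5.7,0.1,0.1,0,0.4],
    [5.7,0.1,0.1,0,0.3],
    [5.7,0.1,0.1,0,0.25]
  ]
}}

```text
time: 3.2
tool_pos: [564.5, 50.4, 268.8]
tcp_rot: [2.249, 1.57, 0.524]
contact_force: [-0.4, -0.4, -0.3]
grip_width: 27.6
```

Run:
```python
from plant import bot
from h import *
s=bot.capture("scene")
toolshift(bot.get_obs(),[564.5,50,268],[-8.7,9,-81])
a=cv2.resize(s["frame"][120:260,290:430],(560,560),interpolation=cv2.INTER_CUBIC)
cv2.imwrite("pics/a3.png",a)
```

```text
t 3.25 pos [564.5   50.35 268.68] tooly yaw deg -8.83 xaxis [ 3.e-04  3.e-04 -1.e+00] F [-0.71  0.74  0.85] M [-0.063  0.081  0.035] w 25.3 q6 [-0.046  0.108]
shift cm [0.068 0.005 0.035]
turn for -8.7 -0.13
turn for 9 -17.83
turn for -81 72.17
```

View pics/a3.png

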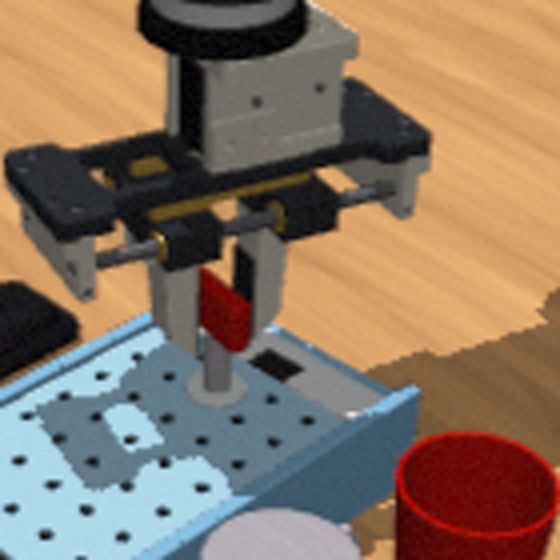

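The wing (about (225,310)) sits between the pads, so I'll close on it.

Request:
{"op": "arm_command", "data": {
  "moves": [
    [0,0,0,0,0.2],
    [0,0,0,0,0.16],
    [0,0,0,0,0.1],
    [0,0,0,0,0.05],
    [0,0,0,0,0],
    [0,0,0,0,0],
    [0,0,0,0,0]
  ]
}}

```text
time: 3.95
tool_pos: [564.5, 50.5, 268.7]
tcp_rot: [2.908, 1.57, 1.183]
contact_force: [-1.5, 2.5, 1.5]
grip_width: 12.3
```

Run:
```python
from plant import bot
from h import *
o=bot.get_obs()
toolshift(o,o["tool_pos"]+34*np.array([np.cos(.156),np.sin(.156),0]),[-8.7,9,-81])
```

```text
t 3.95 pos [564.46  50.49 268.7 ] tooly yaw deg -8.83 xaxis [ 2.e-04  4.e-04 -1.e+00] F [-1.48  2.52  1.47] M [0.267 0.319 0.078] w 12.3 q6 [-0.046  0.108]
shift cm [ 1.000e-03  3.238e+00 -1.038e+00]
turn for -8.7 -0.13
turn for 9 -17.83
turn for -81 72.17
```

Request:
{"op": "arm_command", "data": {
  "moves": [
    [0,0.5,-0.15,0,0],
    [0,1,-0.3,0,0],
    [0,1.4,-0.45,0,0],
    [0,1.9,-0.6,0,0],
    [0,2.3,-0.74,0,0],
    [0,2.5,-0.8,0,0],
    [0,2.7,-0.86,0,0],
    [0,2.8,-0.9,0,0],
    [0,2.8,-0.9,0,0]
  ]
}}

```text
time: 4.85
tool_pos: [593.6, 55.1, 268.7]
tcp_rot: [2.446, 1.57, 0.721]
contact_force: [-0.2, 1.0, 0.8]
grip_width: 12.2
```

Run:
```python
from plant import bot
from h import *
o=bot.get_obs()
toolshift(o,o["tool_pos"]+5*np.array([np.cos(.156),np.sin(.156),0]),[-8.7,9,-81])
```

```text
t 4.85 pos [593.64  55.07 268.72] tooly yaw deg -8.83 xaxis [ 5.e-04  4.e-04 -1.e+00] F [-0.2   1.    0.79] M [0.181 0.069 0.039] w 12.2 q6 [-0.036  0.118]
shift cm [ 0.     0.476 -0.153]
turn for -8.7 -0.13
turn for 9 -17.83
turn for -81 72.17
```

Request:
{"op": "arm_command", "data": {
  "moves": [
    [0,0.1,-0.03,0,0],
    [0,0.2,-0.06,0,0],
    [0,0.3,-0.1,0,0],
    [0,0.35,-0.11,0,0],
    [0,0.4,-0.13,0,0],
    [0,0.4,-0.13,0,0]
  ]
}}

```text
time: 5.45
tool_pos: [597.9, 55.8, 268.7]
tcp_rot: [2.294, 1.57, 0.569]
contact_force: [-1.8, 1.9, 1.2]
grip_width: 12.3
```

Request:
{"op": "arm_command", "data": {
  "moves": [
    [0,0.05,-0.02,0,0],
    [0,0.1,-0.03,0,0],
    [0,0.1,-0.03,0,0]
  ]
}}

```text
time: 5.75
tool_pos: [598.7, 55.9, 268.6]
tcp_rot: [-2.39, 1.57, 2.168]
contact_force: [-1.6, 1.9, 1.8]
grip_width: 12.2
```

Request:
{"op": "arm_command", "data": {
  "moves": [
    [0,0.05,-0.02,0,0],
    [0,0.1,-0.03,0,0],
    [0,0.15,-0.05,0,0],
    [0,0.15,-0.05,0,0]
  ]
}}

```text
time: 6.15
tool_pos: [599.6, 56.0, 268.0]
tcp_rot: [-1.449, 1.567, 3.11]
contact_force: [-5.4, 0.4, 1.3]
grip_width: 12.4
```

Request:
{"op": "arm_command", "data": {
  "moves": [
    [0,0.05,-0.02,0,0],
    [0,0.1,-0.03,0,0],
    [0,0.1,-0.03,0,0]
  ]
}}

```text
time: 6.45
tool_pos: [600.1, 56.1, 267.6]
tcp_rot: [-1.392, 1.565, -3.117]
contact_force: [-5.5, -0.1, 0.5]
grip_width: 12.4
```

Run:
```python
from plant import bot
from h import *
o=bot.get_obs()
toolshift(o,o["tool_pos"]+5*np.array([np.cos(.156),np.sin(.156),0]),[-8.7,9,-81])
```

```text
t 6.45 pos [600.07  56.07 267.58] tooly yaw deg -8.82 xaxis [-6.3e-03 -2.0e-04 -1.0e+00] F [-5.51 -0.14  0.49] M [-0.078  1.09   0.052] w 12.4 q6 [-0.034  0.12 ]
shift cm [-0.003  0.476 -0.153]
turn for -8.7 -0.12
turn for 9 -17.82
turn for -81 72.18
```

Request:
{"op": "arm_command", "data": {
  "moves": [
    [0,-0.03,0.01,-4,0],
    [0,-0.05,0.02,-8,0],
    [0,-0.05,0.02,-12,0],
    [0,-0.05,0.02,-15,0],
    [0,-0.05,0.02,-16,0],
    [0,-0.05,0.02,-16,0]
  ]
}}

```text
time: 7.05
tool_pos: [599.6, 56.0, 267.6]
tcp_rot: [-1.68, 1.565, -3.127]
contact_force: [-3.6, 1.2, 1.3]
grip_width: 12.1
```

Run:
```python
from plant import bot
from h import *
s=bot.capture("scene")
o=bot.get_obs()
toolshift(o,o["tool_pos"]+5*np.array([np.cos(.156),np.sin(.156),0]),[-8.7,9,-81])
a=cv2.resize(s["frame"][130:310,230:410],(590,590),interpolation=cv2.INTER_CUBIC)
cv2.imwrite("pics/a4.png",a)
```

```text
t 7.1 pos [599.59  56.01 267.62] tooly yaw deg 7.12 xaxis [-6.1e-03 -1.0e-04 -1.0e+00] F [-3.63  1.7   0.92] M [0.05  0.626 0.021] w 12.1 q6 [-0.034 -0.158]
shift cm [-0.003  0.5   -0.016]
turn for -8.7 15.82
turn for 9 -1.88
turn for -81 88.12
```

View pics/a4.png

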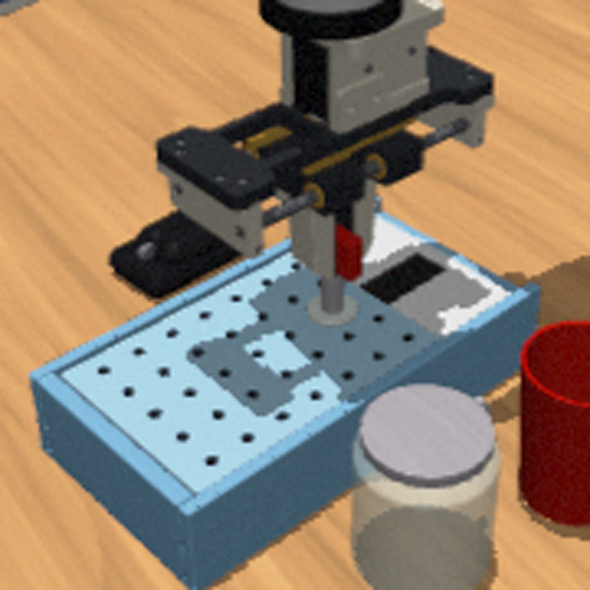

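The cover has no gap left at the far wall. I'll finish the turn to 0, then start pressing.

Request:
{"op": "arm_command", "data": {
  "moves": [
    [0,0,0,-1,0],
    [0,0,0,-2,0],
    [0,0,0,-2,0],
    [0,0,0,-2,0]
  ]
}}

```text
time: 7.5
tool_pos: [599.6, 56.0, 267.6]
tcp_rot: [-1.724, 1.565, -3.136]
contact_force: [-3.7, 1.6, 0.6]
grip_width: 11.8
```

Run:
```python
from plant import bot
from h import *
o=bot.get_obs()
toolshift(o,o["tool_pos"],[9])
```

```text
t 7.5 pos [599.58  55.96 267.63] tooly yaw deg 9.1 xaxis [-0.0061 -0.     -1.    ] F [-3.71  1.57  0.64] M [ 0.063  0.631 -0.126] w 11.8 q6 [-0.034 -0.193]
shift cm [0. 0. 0.]
turn for 9 0.1
```

Request:
{"op": "arm_command", "data": {
  "moves": [
    [0.1,0,0,0,0],
    [0.2,0,0,0,0],
    [0.3,0,0,0,0],
    [0.4,0,0,0,0],
    [0.4,0,0,0,0]
  ]
}}

```text
time: 8.0
tool_pos: [599.6, 56.0, 263.5]
tcp_rot: [-1.724, 1.565, -3.136]
contact_force: [-4.8, 1.6, 2.5]
grip_width: 11.5
```

Run:
```python
from plant import bot
from h import *
o=bot.get_obs()
toolshift(o,o["tool_pos"],[9])
```

```text
t 8.0 pos [599.56  55.98 263.47] tooly yaw deg 9.1 xaxis [-0.0062 -0.     -1.    ] F [-4.79  1.56  2.53] M [ 0.133  0.629 -0.159] w 11.5 q6 [-0.034 -0.193]
shift cm [0. 0. 0.]
turn for 9 0.1
```

Request:
{"op": "arm_command", "data": {
  "moves": [
    [0.1,0,0,0,0],
    [0.2,0,0,0,0],
    [0.3,0,0,0,0],
    [0.4,0,0,0,0],
    [0.4,0,0,0,0]
  ]
}}

```text
time: 8.5
tool_pos: [599.6, 56.0, 259.4]
tcp_rot: [-1.726, 1.565, -3.138]
contact_force: [-3.4, 1.6, 3.2]
grip_width: 11.9
```

Request:
{"op": "arm_command", "data": {
  "moves": [
    [0.03,0,0,0,0],
    [0.06,0,0,0,0],
    [0.06,0,0,0,0]
  ]
}}

```text
time: 8.8
tool_pos: [599.6, 56.0, 258.8]
tcp_rot: [-1.722, 1.565, -3.134]
contact_force: [-3.5, 0.6, 2.1]
grip_width: 11.9
```

Request:
{"op": "arm_command", "data": {
  "moves": [
    [0.03,0,0,0,0],
    [0.06,0,0,0,0],
    [0.06,0,0,0,0]
  ]
}}

```text
time: 9.1
tool_pos: [599.6, 56.0, 258.2]
tcp_rot: [-1.729, 1.565, -3.141]
contact_force: [-4.2, 0.5, 3.8]
grip_width: 11.8
```

Request:
{"op": "arm_command", "data": {
  "moves": [
    [0.03,0,0,0,0],
    [0.06,0,0,0,0],
    [0.06,0,0,0,0]
  ]
}}

```text
time: 9.4
tool_pos: [599.6, 56.0, 257.6]
tcp_rot: [-1.723, 1.565, -3.135]
contact_force: [-3.8, 1.3, 3.7]
grip_width: 11.8
```

Request:
{"op": "arm_command", "data": {
  "moves": [
    [0.03,0,0,0,0],
    [0.06,0,0,0,0],
    [0.06,0,0,0,0]
  ]
}}

```text
time: 9.7
tool_pos: [599.6, 56.0, 256.9]
tcp_rot: [-1.727, 1.565, -3.139]
contact_force: [-2.9, 1.3, 2.2]
grip_width: 12.1
```

Request:
{"op": "arm_command", "data": {
  "moves": [
    [0.03,0,0,0,0],
    [0.06,0,0,0,0],
    [0.06,0,0,0,0]
  ]
}}

```text
time: 10.0
tool_pos: [599.6, 56.0, 256.6]
tcp_rot: [-1.723, 1.565, -3.135]
contact_force: [-4.5, 1.7, 4.4]
grip_width: 11.9
```

Request:
{"op": "arm_command", "data": {
  "moves": [
    [0.02,0,0,0,0],
    [0.04,0,0,0,0],
    [0.04,0,0,0,0]
  ]
}}

```text
time: 10.3
tool_pos: [599.5, 56.0, 256.4]
tcp_rot: [-1.72, 1.565, -3.132]
contact_force: [-4.7, 0.6, 5.6]
grip_width: 11.9
```

Request:
{"op": "arm_command", "data": {
  "moves": [
    [0.02,0,0,0,0],
    [0.04,0,0,0,0],
    [0.04,0,0,0,0]
  ]
}}

```text
time: 10.6
tool_pos: [599.5, 56.0, 256.4]
tcp_rot: [-1.715, 1.565, -3.127]
contact_force: [-4.7, 1.8, 5.8]
grip_width: 11.8
```

Request:
{"op": "arm_command", "data": {
  "moves": [
    [0.02,0,0,0,0],
    [0.04,0,0,0,0],
    [0.06,0,0,0,0],
    [0.07,0,0,0,0],
    [0.07,0,0,0,0]
  ]
}}

```text
time: 11.1
tool_pos: [599.5, 56.0, 256.3]
tcp_rot: [-1.709, 1.565, -3.121]
contact_force: [-5.9, 0.8, 7.4]
grip_width: 11.8
```

Request:
{"op": "arm_command", "data": {
  "moves": [
    [0.03,0,0,0,0],
    [0.06,0,0,0,0],
    [0.09,0,0,0,0],
    [0.11,0,0,0,0],
    [0.11,0,0,0,0]
  ]
}}

```text
time: 11.6
tool_pos: [599.4, 56.0, 256.1]
tcp_rot: [-1.687, 1.566, -3.099]
contact_force: [-5.9, 1.3, 10.0]
grip_width: 12.1
```

Run:
```python
from plant import bot
from h import *
o=bot.get_obs()
toolshift(o,o["tool_pos"],[9])
```

```text
t 11.6 pos [599.4   56.01 256.14] tooly yaw deg 9.11 xaxis [-4.8e-03 -2.0e-04 -1.0e+00] F [-5.87  1.33 10.  ] M [ 0.066  1.227 -0.172] w 12.1 q6 [-0.034 -0.193]
shift cm [0. 0. 0.]
turn for 9 0.11
```

Request:
{"op": "arm_command", "data": {
  "moves": [
    [0.11,0,0,3,0],
    [0.11,0,0,6,0],
    [0.11,0,0,9,0],
    [0.11,0,0,12,0],
    [0.11,0,0,12,0]
  ]
}}

```text
time: 12.1
tool_pos: [599.4, 56.1, 256.1]
tcp_rot: [-1.415, 1.567, -3.038]
contact_force: [-6.1, 1.1, 11.4]
grip_width: 11.9
```

Run:
```python
from plant import bot
from h import *
s=bot.capture("scene")
o=bot.get_obs()
toolshift(o,o["tool_pos"],[9,-81])
a=cv2.resize(s["frame"][150:250,290:390],(500,500),interpolation=cv2.INTER_CUBIC)
cv2.imwrite("pics/a5.png",a)
```

```text
t 12.15 pos [599.44  56.05 256.1 ] tooly yaw deg -2.89 xaxis [-3.8e-03 -4.0e-04 -1.0e+00] F [-5.98  1.79 11.21] M [ 0.111  1.179 -0.012] w 12.0 q6 [-0.034  0.017]
shift cm [0. 0. 0.]
turn for 9 -11.89
turn for -81 78.11
```

View pics/a5.png

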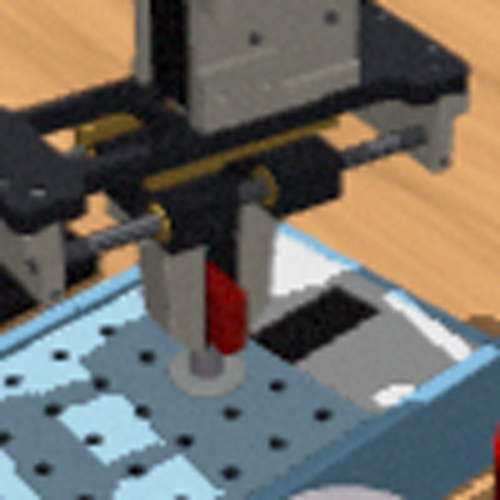

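Request:
{"op": "arm_command", "data": {
  "moves": [
    [0.08,0,0,4,0],
    [0.08,0,0,8,0],
    [0.08,0,0,12,0],
    [0.08,0,0,16,0],
    [0.08,0,0,20,0],
    [0.08,0,0,24,0],
    [0.08,0,0,28,0],
    [0.08,0,0,31,0],
    [0.08,0,0,31,0]
  ]
}}

```text
time: 13.05
tool_pos: [599.7, 55.9, 256.2]
tcp_rot: [-0.658, 1.568, -2.822]
contact_force: [-5.4, 0.0, 9.0]
grip_width: 11.7
```

Run:
```python
from plant import bot
from h import *
o=bot.get_obs()
toolshift(o,o["tool_pos"],[9,-81])
```

```text
t 13.05 pos [599.68  55.94 256.23] tooly yaw deg -33.95 xaxis [-2.3e-03 -7.0e-04 -1.0e+00] F [-5.35  0.02  8.99] M [0.002 1.045 0.016] w 11.7 q6 [-0.034  0.559]
shift cm [0. 0. 0.]
turn for 9 -42.95
turn for -81 47.05
```

Request:
{"op": "arm_command", "data": {
  "moves": [
    [0.09,0,0,5,0],
    [0.09,0,0,10,0],
    [0.09,0,0,15,0],
    [0.09,0,0,20,0],
    [0.09,0,0,25,0],
    [0.09,0,0,30,0],
    [0.09,0,0,35,0],
    [0.09,0,0,40,0],
    [0.09,0,0,43,0],
    [0.09,0,0,43,0]
  ]
}}

```text
time: 14.05
tool_pos: [599.9, 55.5, 256.2]
tcp_rot: [0.852, 1.569, -2.063]
contact_force: [-4.6, -1.6, 8.6]
grip_width: 11.7
```

Run:
```python
from plant import bot
from h import *
o=bot.get_obs()
toolshift(o,o["tool_pos"],[9,-81])
```

```text
t 14.05 pos [599.87  55.53 256.22] tooly yaw deg -77.02 xaxis [-9.0e-04 -1.8e-03 -1.0e+00] F [-4.63 -1.61  8.59] M [-0.29   1.094 -0.016] w 11.7 q6 [-0.034  1.311]
shift cm [0. 0. 0.]
turn for 9 -86.02
turn for -81 3.98
```

Request:
{"op": "arm_command", "data": {
  "moves": [
    [0.09,0,0,2,0],
    [0.09,0,0,4.3,0],
    [0.09,0,0,4.3,0],
    [0.09,0,0,4.3,0]
  ]
}}

```text
time: 14.45
tool_pos: [599.9, 55.5, 256.2]
tcp_rot: [1.253, 1.569, -1.737]
contact_force: [-6.2, -0.1, 9.5]
grip_width: 12.0
```

Request:
{"op": "arm_command", "data": {
  "moves": [
    [0,0,0,0,0],
    [-0.05,0,0,0,0],
    [-0.1,0,0,0,0],
    [-0.15,0,0,0,0],
    [-0.15,0,0,0,0]
  ]
}}

```text
time: 14.95
tool_pos: [599.8, 55.4, 257.5]
tcp_rot: [1.089, 1.568, -1.901]
contact_force: [-4.0, 0.6, 2.4]
grip_width: 11.8
```

Run:
```python
from plant import bot
from h import *
o=bot.get_obs()
toolshift(o,o["tool_pos"],[9,-81])
```

```text
t 14.95 pos [599.82  55.45 257.54] tooly yaw deg -81.29 xaxis [-7.0e-04 -2.2e-03 -1.0e+00] F [-3.96  0.61  2.42] M [ 0.176  0.983 -0.022] w 11.8 q6 [-0.034  1.386]
shift cm [0. 0. 0.]
turn for 9 89.71
turn for -81 -0.29
```

Request:
{"op": "arm_command", "data": {
  "moves": [
    [-0.05,0,0,0,0],
    [-0.1,0,0,0,0],
    [-0.1,0,0,0,0]
  ]
}}

```text
time: 15.25
tool_pos: [599.9, 55.5, 258.6]
tcp_rot: [1.097, 1.569, -1.893]
contact_force: [-4.8, -0.7, 2.6]
grip_width: 12.2
```

Request:
{"op": "arm_command", "data": {
  "moves": [
    [0,0,0,0,0.1],
    [0,0,0,0,0.2],
    [0,0,0,0,0.3],
    [0,0,0,0,0.4],
    [0,0,0,0,0.4],
    [0,0,0,0,0.4]
  ]
}}

```text
time: 15.85
tool_pos: [600.0, 55.4, 258.5]
tcp_rot: [1.246, 1.569, -1.744]
contact_force: [-0.1, -0.2, 0.9]
grip_width: 36.4
```

Run:
```python
from plant import bot
from h import *
s=bot.capture("scene")
o=bot.get_obs()
toolshift(o,o["tool_pos"],[9,-81])
a=cv2.resize(s["frame"][150:250,290:390],(500,500),interpolation=cv2.INTER_CUBIC)
cv2.imwrite("pics/a6.png",a)
```

```text
t 15.9 pos [599.92  55.42 258.53] tooly yaw deg -81.29 xaxis [-5.0e-04 -2.2e-03 -1.0e+00] F [-0.42  1.17  0.51] M [-0.046  0.201 -0.008] w 36.8 q6 [-0.035  1.386]
shift cm [0. 0. 0.]
turn for 9 89.71
turn for -81 -0.29
```

View pics/a6.png

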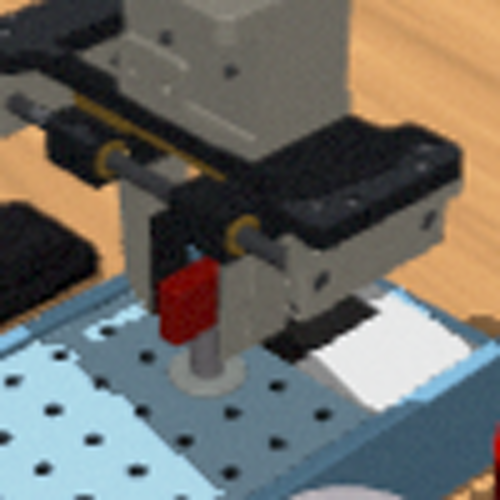

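The fingers are open and the wing at (190,300) lies along the case's x. I'll lift clear.

Request:
{"op": "arm_command", "data": {
  "moves": [
    [-1,0,0,0,0.4],
    [-2.5,0,0,0,0.4],
    [-4.5,0,0,0,0.4],
    [-6.5,0,0,0,0.4],
    [-8.5,0,0,0,0.4],
    [-10,0,0,0,0.4],
    [-10,0,0,0,0.4],
    [-10,0,0,0,0.4]
  ]
}}

```text
time: 16.7
tool_pos: [599.8, 55.6, 358.7]
tcp_rot: [1.442, 1.569, -1.547]
contact_force: [0.7, -0.1, -0.4]
grip_width: 36.8
```

Run:
```python
from plant import bot
from h import *
s=bot.capture("scene")
o=bot.get_obs()
toolshift(o,o["tool_pos"]+[-150,150,20],[9,-81])
for z in(106,96,86):
  print(z,proj(s,[599,55.3,z]).round(1))
F=s["frame"].astype(float);m=(F[...,2]>1.8*F[...,1])&(F[...,2]>1.8*F[...,0])&(F[...,2]>60);m[:,375:]=0;m[:170]=0;m[230:]=0;m[:,:300]=0
p=np.argwhere(m)[:,::-1];print(len(p),p.mean(0),p.min(0),p.max(0))
a=cv2.resize(s["frame"][130:310,230:440],(686,588),interpolation=cv2.INTER_CUBIC)
cv2.imwrite("pics/a7.png",a)
```

```text
t 16.75 pos [599.71  55.65 357.96] tooly yaw deg -81.29 xaxis [-0.0015 -0.0022 -1.    ] F [ 0.65 -0.41 -0.58] M [-0.     0.184  0.012] w 36.6 q6 [-0.034  1.385]
shift cm [ -2.011 -17.094  12.56 ]
turn for 9 89.71
turn for -81 -0.29
106 [330.2 204.3]
96 [330.2 208.5]
86 [330.2 212.6]
246 [330.45121951 208.20731707] [322 198] [339 218]
```

View pics/a7.png

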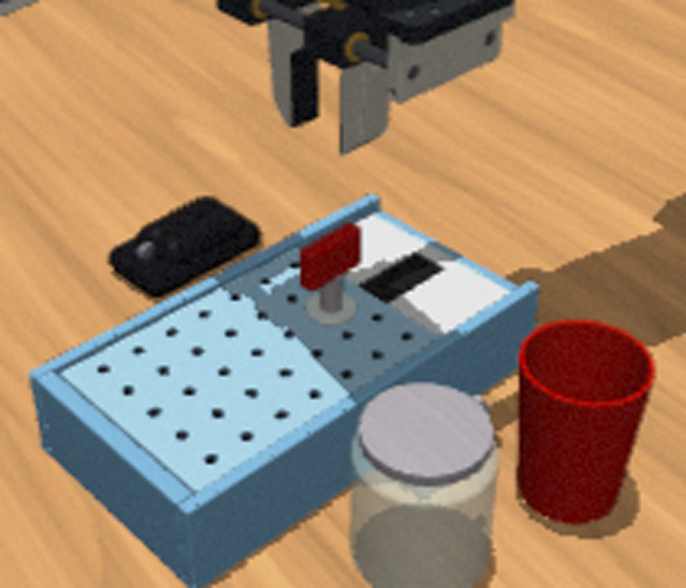

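Request:
{"op": "arm_command", "data": {
  "moves": [
    [-1,-4,3,0,0.4],
    [-1.5,-8,6,0,0.4],
    [-2,-12,9,0,0.4],
    [-2,-16,12,0,0.4],
    [-2,-20,13,0,0.4],
    [-2,-24,13,0,0.4],
    [-2,-27,13,0,0.4],
    [-2,-27,13,0,0.4],
    [-2,-27,13,0,0.4]
  ]
}}

```text
time: 17.65
tool_pos: [430.0, 303.1, 376.6]
tcp_rot: [0.682, 1.566, -2.306]
contact_force: [0.4, -0.8, 0.3]
grip_width: 36.7
```

Run:
```python
from plant import bot
from h import *
t=bot.capture("top")
F=t["frame"].astype(float);m=(F[...,2]>1.8*F[...,1])&(F[...,2]>1.8*F[...,0])&(F[...,2]>60);m[:,335:]=0;m[:180]=0;m[240:]=0;m[:,:295]=0
p=np.argwhere(m)[:,::-1].astype(np.float32);r=cv2.minAreaRect(p);print(len(p),r)
for z in(96.5,110):print(proj(t,[599,55.3,z]))
b=cv2.boxPoints(r);w=[atz(t,q,110)[:2] for q in b]
print("edges yaw deg",[np.degrees(np.arctan2(*(w[i+1]-w[i])[::-1])).round(1) for i in range(3)])
cv2.imwrite("pics/a8.png",cv2.resize(t["frame"][120:285,200:430],None,fx=3.4,fy=3.4,interpolation=cv2.INTER_CUBIC))
```

```text
139 ((319.0, 210.5), (23.0, 6.0), 90.0)
[318.75026759 211.86473074]
[318.83554198 210.45873593]
edges yaw deg [np.float64(-83.2), np.float64(-173.4), np.float64(96.8)]
```

View pics/a8.png

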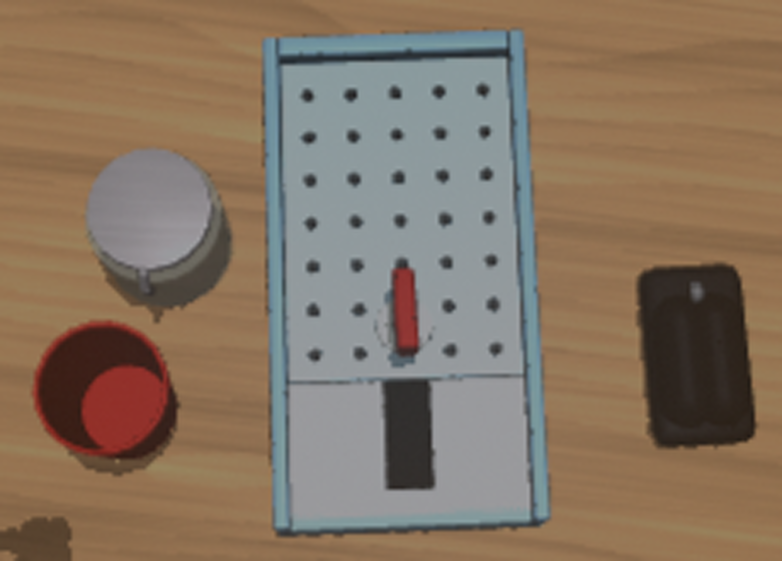

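The top view shows the cover shut against the far wall and the wing at (319,210) lying along the slide direction. The jar, cup and mouse are at the same pixels as before. I'll hand it in.

```bash
python3 -c "
from plant import bot
print(bot.close_job())"
```

```text
the job is handed in; nothing more can be done
None
```

The cover is shut and the stud is pushed in, turned a quarter turn clockwise, and staying down on its own. I handed the job in at about 17.7 s; the interface gave no verdict.

**What I did:**
- I gripped the red wing and slid the cover about 35 mm to its firm stop, where the push force rose to about 5.5 N.
- I turned the stud back about 18° to its open position and pressed it down in small steps.
- I felt the soft stop about 11 mm down and pressed to roughly 9–11 N in all.
- I turned the stud clockwise with almost no resistance, eased up about 2 mm, opened the fingers and backed away.

**Last checks:**
- **Cover:** the top picture shows no gap at the far end wall.
- **Stud turn:** the tool had turned 90.4° from open when I let go. The low-resolution top picture gives the wing direction as −83°, within about 2° of that (−81°).
- **Stud depth:** after release, the wing centre in the scene picture is at about z = 97 mm, so the stud is roughly 9.5 mm down. That comes from a single view, with camera calibration good to about 2 mm.
- **Other things:** the jar, mouse and pen cup are at the same pixels as at the start, and the arm is clear of everything.

**Disagreement:** my first camera measurement put the sprung-up wing at 108–113 mm above the desk, against 106 mm in the text. The two views missed each other by up to 5 mm. The grasp worked anyway.

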